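# Raise the plunger of a press mould to its loading mark and hold it

## Robot

A 6-joint arm with a two-finger parallel gripper is mounted at the origin on the work surface; the furniture and walls round the work are solid. World frame = base frame: x ahead of the robot, y to its left, z up, the work surface at z = 0. Lengths are in m, angles in rad, forces in N, time in s.
With the tool pointing down it reaches from about 0.3 to 0.775 m from the base axis. Payload 14.6 kg.
Tool frame: the origin (TCP) lies at the very end of the fingers, on their centre line; the grasp point (between the pads) lies 19 mm behind it; z points along the fingers, y is the line along which they close (so a half turn about z gives the same grasp; the last joint's range is limited). The gripper opens to 94 mm and grips with 3 to 60 N. Pads are 16 mm wide; open, the fingers measure 119 mm over their backs; the gripper's body (75 mm by 177 mm) begins 78 mm behind the grasp point.
Start: joints at [1.168, 0.3, 1.521, -0, 1.321, -0.067], TCP at [0.181, 0.519, 0.178] pointing down, gripper open.
Joint ranges: [-3.03, 3.03], [-0.79, 2.21], [0.23, 2.52], [-1.04, 4.18], [0, 3.07], [-2.55, 2.55]. Speed limits (rad/s): [2.22, 2.22, 2.57, 3.14, 3.14, 3.14].

## Interface

Orientations are given as [roll, pitch, yaw] about the fixed x, y, z axes, in that order (R = Rz(yaw) Ry(pitch) Rx(roll)).
In Python, from station import * gives the robot as it stands.
- The arm moves only by the tool jog_arm, never from a script. Its argument "rows" is a list of rows, each a list of 3 entries, a list of its own where there are three numbers: the shift along the tool's x, y, z in m, then the turn about the tool's z in degrees, then the finger opening in m, from 0 to 0.094. A call has 1 to 12 rows; each row shifts and turns the commanded pose from where the row before left it, along the tool's axes as they then stand; what a row does not reach is not made up. A row lasts 1/12 s, in which the tool goes at most 41.7 mm and 7.16 degrees, less where a joint would pass 70% of its speed; a pose out of reach is approached as far as the arm can. A call is refused whole if a number of a shift passes 0.0417 or a number of a turn 7.16, either way. A call with a gripper value outside its range is refused whole. The fingers move at their own pace and stop on an object; "squeeze" is the grip in N (left out, the last holds). Time passes only in rows, so rows that do not move let the fingers close. It gives the time, the measured TCP pose, the force, the opening and the grip force at its end, in the units of the state.
- get_obs(): the state, without advancing time (a new reading comes with each control period).
- camera(name): name is "side" or "top"; returns a dict with "image" (420x560x3 uint8, red, green, blue), "range_z" (420x560 float32, m along the optical axis (not along the pixel's ray), 0 where there is no reading), "K" (3x3 intrinsics, pixels), "k1" (the pictures are not rectified: a ray, as slopes to the right and down, at radius r is drawn at 1 + k1 r^2 times it, then the intrinsics apply), "world_from_camera" (4x4, takes a point from camera to world coordinates). Camera axes: x right, y up, looking along -z (the intrinsics and any distortion apply to the point x, -y, -z); pixel columns grow to the right and rows downward; lengths in m; the calibration is good to about 2 mm. A picture is of the moment at which its call begins.
- hand_in(): hands the job in; it is judged then, once.
Trained networks look in a picture, given as the dict that the camera call returned (one of the last four; its "shot" number tells which), for a name from the list of things; names that differ only in an ending like _2 or _b are one class to them, and where a whole thing is asked for, a point or a joint stands for the part that bears it (a point fixed in the world has none). Each returns a list of dicts, best first, with "p" (0 to 1); they miss things now and then, are a little off and sometimes report something else, mostly with a low value. They report only what shows in the picture. A call takes as long as a camera call.
- search_frame(label, picture): "at" ([column, row] as shares, 0 to 1, of the picture: columns of its width, rows of its height, amid what is visible of it).
- spot_point(label, picture): "at" ([column, row] as shares, 0 to 1, of the picture: columns of its width, rows of its height: a listed point, or the origin of a listed thing).
The state is a dict: "time_s": time; "qpos": joint angles; "joint_vel": joint speeds; "tau": joint torques, N m; "ee_pos": TCP position; "eef_rot": TCP orientation; "force": force on the tool from outside, world axes, zero at the start; "moment": the same for the moment, N m; "grip_width": finger opening in m; "grip_force": force on a finger pad.
Only numpy, scipy, OpenCV 4.12 (cv2) and the standard library are available. Lean on these libraries where they do the work, as an engineer would, in place of code of your own. Each camera call takes 0.05 s, during which the arm holds its last target. There are 200 camera calls.

## Task

Two graphite press moulds stand loose on the bench, their plungers fully home. Grip the pale wooden handle lightly and draw that plunger straight up, without binding it or lifting, tipping or dragging its mould, until all of the white band shows above the rim while the red band below it stays hidden in the bore; then hold it still there so that I can feed frit in through the spout. Finish while still holding it (do not lower it or let go), never draw it so far that the red band shows, and leave the blue-handled press and the jar with the red cap alone.

Things in the scene. Friction and masses are not known exactly. Their poses are not given: they have to be found in the camera images.
- wood_press: the press mould to work on: loose black graphite block, 70 mm square, 64 mm tall, on a 120 x 120 x 12 mm aluminium base, 2.5 kg, brass spout on its -x side (below the rim, to 55 mm from the axis). Origin: centre of the underside, z up along the bore. Bore: 25.5 mm wide, 64 mm deep, floor 12 and rim 76 mm above the origin. About 13 N sideways on the handle begins to tip or slide it
- wood_press_plunger: its plunger: graphite rod 24 mm wide, 76 mm long, then a 30 mm wide, 4 mm thick brass collar and a pale wooden handle; 0.17 to 0.38 kg. Origin: centre of the rod's lower end; z up along it. At the start it stands on the bore's floor, collar 12 mm above the rim. It slides and turns freely with 0.75 mm play all round and drops if released. Brittle: grip with 20 to 40 N, at most 60 N a finger
- wood_press_grip (a point): centre of the pale wooden handle, 97 mm above the plunger's origin: a rounded flat block, 50 mm along the plunger's x, 18 mm thick along its y (pinch it along y), 34 mm tall; axes as the plunger's
- wood_press_rim (a point): centre of the bore's mouth, in the plane of the mould's top, 76 mm above the mould's origin; a crooked pull or off-centre grip wedges the rod in the bore (keep the side load well under 60 N)
- wood_press_white (a point): point on the plunger's axis at the lower edge of the white band, which spans 33 to 41 mm above the rod's lower end; hidden 31 mm below the rim at the start
- wood_press_red (a point): point on the plunger's axis at the upper edge of the red band, which spans 9 to 19 mm above the rod's lower end; 45 mm below the rim at the start, so raising the plunger 38 mm puts the rim midway between the bands
- blue_press: the other press mould, alike in all sizes, to be left alone; the two may have changed places. Origin as for the first
- blue_press_plunger: the other plunger, alike but with a blue handle, fully home; to be left alone
- red_jar: jar of red powder with a red cap, 52 mm wide, 62 mm tall, to be left alone. Origin: centre of the underside

How it is judged:
At the end, for the whole second after the job is handed in: Plunger held still (under 10 mm/s) in the fingers, white band wholly above the rim and red band wholly below it (0.5 mm tolerance), rod upright in the bore (0.06 rad, 4 mm), mould flat on the bench (0.03 rad, 3 mm) and within 15 mm of its start (z of wood_press_white in the frame of wood_press above 0.0755 m and z of wood_press_red in the frame of wood_press below 0.0765 m and contact force between the fingers and wood_press_plunger above 3 N and linear speed of wood_press_plunger below 0.01 m/s and angle between the z axis of wood_press_plunger and the z axis of wood_press, either way round below 0.06 rad and horizontal distance between wood_press_plunger and wood_press below 0.004 m and angle between wood_press's own z axis and vertical below 0.03 rad and height (world z) of wood_press below 0.003 m and distance of wood_press from where it was at the start of the episode below 0.015 m); the arm keeps its last pose, push and grip.
It fails at once if the red band is drawn out of the bore (1 mm or more above the rim) (z of wood_press_red in the frame of wood_press above 0.077 m).
It fails at once if the mould is lifted over 6 mm, tipped over 0.1 rad or moved over 15 mm (height (world z) of wood_press above 0.006 m or angle between wood_press's own z axis and vertical above 0.1 rad or distance of wood_press from where it was at the start of the episode above 0.015 m).
It fails at once if the plunger is bound in the bore: over 60 N between plunger and mould (contact force between wood_press_plunger and wood_press above 60 N).
It fails at once if the plunger is squeezed with over 60 N a finger (120 N in all) (contact force between the fingers and wood_press_plunger above 120 N).
It fails at once if the blue-handled press or the jar moved over 10 mm (distance of any of blue_press, blue_press_plunger, red_jar from where it was at the start of the episode above 0.01 m).
It also fails if it takes over 35 s, if anything falls off the work surface, if the arm or the gripper's body presses on something with over 40 N, if the wrist force passes 120 N, or if a joint passes its speed limit or range.

## Working session

There is one attempt and no reset: what is moved stays moved. The work goes in short steps, Python scripts to look and compute and a tool call to move; the robot and the scene stay as the last step left them, time stands still between calls to the robot, and variables do not carry over. Pictures are saved under pics/ and viewed, at most 10 in all, crops included, and the job is handed in when it is done.

Besides the shell and the picture viewer there is one more tool, called after "Request:" by a JSON object that holds its "method" and its "body", one argument or row to a line. jog_arm: Moves the arm, as the interface text tells. Its arguments: {"type":"object","properties":{"rows":{"type":"array","items":{"type":"array"}},"squeeze":{"type":"number"}},"required":["rows"]}

```bash
mkdir -p pics; cat > h.py <<'E'
from station import *
import numpy as np, cv2
def ray(c,at):
    h,w=c["image"].shape[:2]; K=np.array(c["K"]); 
    u,v=at[0]*w,at[1]*h
    d=np.array([(u-K[0,2])/K[0,0],(v-K[1,2])/K[1,1]]); s=d.copy()
    for _ in range(20): s=d/(1+c["k1"]*(s@s))
    return s
def world(c,at,z=None):
    T=np.array(c["world_from_camera"]); s=ray(c,at); d=np.array([s[0],-s[1],-1.])
    if z is None:
        h,w=c["image"].shape[:2]; r=c["range_z"][min(int(at[1]*h),h-1),min(int(at[0]*w),w-1)]
        return T[:3,:3]@(d*r)+T[:3,3]
    D=T[:3,:3]@d; return T[:3,3]+D*(z-T[2,3])/D[2]
def cloud(c):
    h,w=c["image"].shape[:2]; K=np.array(c["K"]); T=np.array(c["world_from_camera"])
    v,u=np.mgrid[:h,:w]; d=np.stack([(u+.5-K[0,2])/K[0,0],(v+.5-K[1,2])/K[1,1]],-1); s=d.copy()
    for _ in range(20): s=d/(1+c["k1"]*(s**2).sum(-1,keepdims=True))
    r=c["range_z"]; P=np.stack([s[...,0]*r,-s[...,1]*r,-r],-1)@T[:3,:3].T+T[:3,3]
    P[r==0]=np.nan; return P
E
python3 - <<'E'
from h import *
np.set_printoptions(precision=4,suppress=True)
ims=[]
for n in("top","side"):
    c=camera(n); ims.append(c["image"]); print(n,np.array(c["world_from_camera"])[:3].round(3).tolist(),c["K"][0][0])
    cv2.imwrite(f"pics/{n}1.png",c["image"][...,::-1])
    for l,z in(("wood_press_grip",.109),("wood_press_rim",.076),("wood_press",0),("blue_press_plunger",.012),("red_jar",0)):
        for r in spot_point(l,c)[:2]: print(l,r["p"],np.array(r["at"])*[560,420],world(c,r["at"],z),)
o=get_obs(); print({k:np.round(o[k],3) for k in o})
E
```

```text
top [[-0.014, 0.98, -0.198, 0.238], [-1.0, -0.011, 0.015, 0.016], [0.012, 0.198, 0.98, 1.106]] 379.5069015928315
wood_press_grip 0.56 [368.872 214.284] [ 0.412  -0.2341  0.109 ]
wood_press_grip 0.17 [280.224 206.808] [0.4351 0.0038 0.109 ]
wood_press_rim 0.73 [365.68  217.686] [ 0.4083 -0.2329  0.076 ]
wood_press 0.69 [363.496 219.492] [ 0.4155 -0.2444  0.    ]
blue_press_plunger 0.48 [217.672 219.786] [0.4177 0.1857 0.012 ]
red_jar 0.73 [278.6   207.606] [0.4543 0.0073 0.    ]
side [[1.0, 0.006, -0.007, 0.423], [-0.01, 0.604, -0.797, -0.862], [-0.001, 0.797, 0.604, 0.748]] 411.68063721191515
wood_press_grip 0.76 [274.904 270.312] [ 0.4045 -0.2254  0.109 ]
wood_press_rim 0.88 [276.528 286.692] [ 0.4076 -0.2425  0.076 ]
wood_press 0.77 [276.92  307.818] [ 0.4074 -0.2376 -0.    ]
red_jar 0.65 [294.224 239.106] [0.4535 0.0034 0.    ]
{'time_s': np.float64(0.6), 'qpos': array([ 1.168,  0.3  ,  1.521, -0.   ,  1.321, -0.067]), 'joint_vel': array([ 0.   , -0.002,  0.002, -0.001,  0.001, -0.001]), 'tau': array([  0.   , -53.148, -35.282,   0.071,   0.021,  -0.   ]), 'ee_pos': array([0.181, 0.519, 0.178]), 'eef_rot': array([3.142, 0.   , 2.806]), 'force': array([ 0.168, -0.316, -0.078]), 'moment': array([-0.007, -0.041,  0.07 ]), 'grip_force': np.float64(0.0), 'grip_width': np.float64(0.094)}
```

```bash
python3 - <<'E'
from h import *
np.set_printoptions(precision=4,suppress=True)
for n in("top","side"):
    Hs=[]
    for k in range(4):
        c=camera(n); P=cloud(c); im=c["image"]
        m=(abs(P[...,0]-.408)<.05)&(abs(P[...,1]+.236)<.05)&(P[...,2]>.104)&(P[...,2]<.2)
        Q=P[m]; top=Q[Q[:,2]>np.nanpercentile(Q[:,2],90)-.006] if len(Q) else Q
        Hs.append(Q)
    Q=np.concatenate(Hs); print(n,len(Q),np.percentile(Q,[2,25,50,75,98],axis=0))
    T=Q[Q[:,2]>.119]; r=cv2.minAreaRect((T[:,:2]*1000).astype(np.float32)); print(len(T),r)
    m=(abs(P[...,0]-.408)<.08)&(abs(P[...,1]+.236)<.08)&(abs(P[...,2]-.076)<.006);B=P[m]
    print("block top",cv2.minAreaRect((B[:,:2]*1000).astype(np.float32)),np.median(B[:,2]))
    m=(abs(P[...,0]-.408)<.1)&(abs(P[...,1]+.236)<.1)&(abs(P[...,2]-.012)<.005);B=P[m]
    print("base",cv2.minAreaRect((B[:,:2]*1000).astype(np.float32)))
    u,v=(367,215) if n=="top" else (276,275)
    cr=im[v-60:v+60,u-80:u+80]; cv2.imwrite(f"pics/{n}c.png",cv2.resize(cr,None,fx=5,fy=5,interpolation=cv2.INTER_CUBIC)[...,::-1])
E
```

```text
top 647 [[ 0.3794 -0.2526  0.1057]
 [ 0.3902 -0.242   0.1212]
 [ 0.4025 -0.2367  0.1246]
 [ 0.4138 -0.2311  0.1262]
 [ 0.4249 -0.2232  0.1291]]
520 ((403.0088806152344, -238.32919311523438), (49.884361267089844, 19.098995208740234), 24.008546829223633)
block top ((403.2906188964844, -238.88253784179688), (70.1443862915039, 71.57133483886719), 31.360746383666992) 0.07618170415257852
base ((418.5011901855469, -233.99813842773438), (192.20217895507812, 167.20448303222656), 10.111005783081055)
side 1092 [[ 0.385  -0.2543  0.1048]
 [ 0.3957 -0.2486  0.1125]
 [ 0.4081 -0.2433  0.121 ]
 [ 0.4188 -0.2382  0.1243]
 [ 0.4316 -0.2282  0.1266]]
638 ((407.2732238769531, -238.2525634765625), (50.58031463623047, 20.56252670288086), 24.469018936157227)
block top ((408.0432434082031, -238.6132354736328), (71.92471313476562, 71.53868103027344), 31.709800720214844) 0.07502783379137479
base ((401.5794372558594, -237.35733032226562), (166.20693969726562, 203.81610107421875), 83.43083190917969)
```

View pics/side1.png

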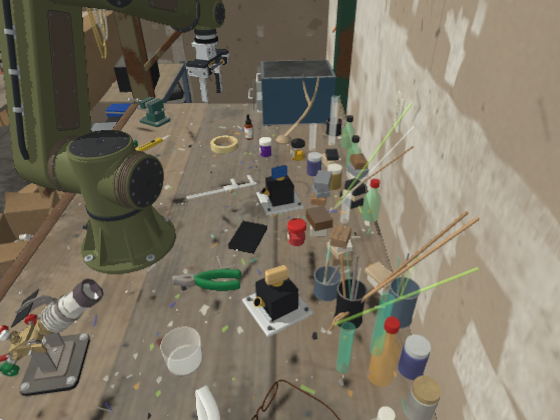

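View pics/topc.png

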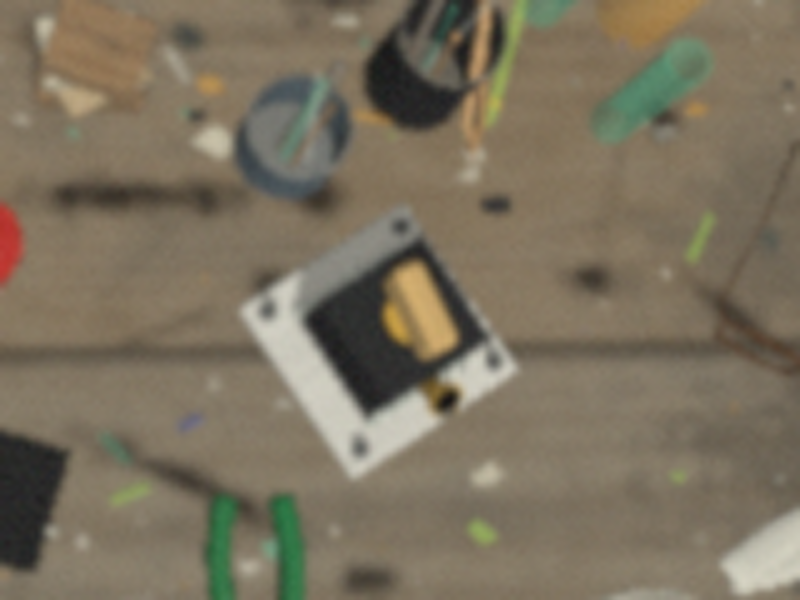

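The side view shows the wood press at about (277,295), the blue one at (280,190) and the jar at (297,232). In the top crop the handle is turned about 24° and the block about 31°. Next I check for tall obstacles and plan the transit.

```bash
cat > plan.py <<'E'
from h import *
def rows(wps,w=.094,vmax=.036,dmax=7.0):
    """wps: (x,y,z,yawdeg) list; prints rows in tool frame (tool down)"""
    o=get_obs(); p=np.array([*o["ee_pos"],np.degrees(o["eef_rot"][2])]); out=[]
    for q in wps:
        d=np.array(q)-p; n=max(1,int(np.ceil(max(np.linalg.norm(d[:3])/vmax,abs(d[3])/dmax))))
        for i in range(n):
            y=np.radians(p[3]); s=d/n
            out.append([[round(s[0]*np.cos(y)+s[1]*np.sin(y),4),round(s[0]*np.sin(y)-s[1]*np.cos(y),4),round(-s[2],4)],round(-s[3],2),w]); 
            p=p+s
    return out
E
python3 - <<'E'
from plan import *
np.set_printoptions(precision=3,suppress=True)
for n in("top","side"):
    P=cloud(camera(n)).reshape(-1,3)
    d=P[:,:2]-[.405,-.238]; a=np.radians(24.2); X=d@[np.cos(a),np.sin(a)]; Y=d@[-np.sin(a),np.cos(a)]
    m=(abs(X)<.06)&(abs(Y)<.11)&(P[:,2]>.135); print(n,"near",m.sum(),P[m][:5])
    r=np.hypot(P[:,0],P[:,1]); t=np.degrees(np.arctan2(P[:,1],P[:,0]))
    for t0 in range(-50,80,10):
        m=(r>.36)&(r<.66)&(t>t0)&(t<t0+10)&(P[:,2]>.12)&(P[:,2]<.6)
        if m.sum()>3: print(t0,m.sum(),"zmax",P[m][:,2].max(), "r",r[m].min(),r[m].max())
w=[]
for i,f in enumerate(np.linspace(0,1,9)[1:]):
    th=np.radians(70.8+f*(-30.4-70.8)); r=.5497+f*(.4697-.5497)
    w.append((r*np.cos(th),r*np.sin(th),.178,160.8+f*(24.2-160.8)))
for x in rows(w): print(x)
E
```

```text
top near 0 []
-40 98 zmax 0.13019211765013006 r 0.4503478507751445 0.6599883785666447
-30 107 zmax 0.18186191661666073 r 0.4621343079179499 0.6405549825340773
-20 16 zmax 0.15766582194238654 r 0.5487000640813523 0.5571762350407212
10 4 zmax 0.12536744347914985 r 0.6560679605000734 0.6592655086311654
20 121 zmax 0.13050802795101957 r 0.421838693838927 0.4717621839213831
60 4054 zmax 0.5914518408769242 r 0.3601384592914831 0.6337463767055294
70 1557 zmax 0.5944509282562302 r 0.36002001464759154 0.5970740315511831
side near 0 []
-40 118 zmax 0.12847388820459615 r 0.4533364144195893 0.659855777502557
-30 261 zmax 0.18082353366714554 r 0.4676512436612634 0.64161095990099
-20 40 zmax 0.15739675540778075 r 0.5520862947606932 0.5593121175877815
20 58 zmax 0.1278952384519143 r 0.4270487382245025 0.4735704999588846
60 2199 zmax 0.5389454623719888 r 0.360012833023165 0.6396124530555981
70 750 zmax 0.47865089487346074 r 0.36111656771767126 0.6349131170183353
[[np.float64(-0.0295), np.float64(-0.0058), np.float64(-0.0)], np.float64(4.26), 0.094]
[[np.float64(-0.0298), np.float64(-0.0036), np.floa
[... 1762 characters left out ...]
.094]
[[np.float64(-0.0259), np.float64(0.009), np.float64(-0.0)], np.float64(4.27), 0.094]
[[np.float64(-0.0251), np.float64(0.0109), np.float64(-0.0)], np.float64(4.27), 0.094]
[[np.float64(-0.0345), np.float64(0.0092), np.float64(-0.0)], np.float64(5.69), 0.094]
[[np.float64(-0.0335), np.float64(0.0126), np.float64(-0.0)], np.float64(5.69), 0.094]
[[np.float64(-0.0321), np.float64(0.0158), np.float64(-0.0)], np.float64(5.69), 0.094]
[[np.float64(-0.0331), np.float64(0.0115), np.float64(-0.0)], np.float64(5.69), 0.094]
[[np.float64(-0.0318), np.float64(0.0148), np.float64(-0.0)], np.float64(5.69), 0.094]
[[np.float64(-0.0301), np.float64(0.0178), np.float64(-0.0)], np.float64(5.69), 0.094]
```

Request:
{"method": "jog_arm", "body": {
  "rows": [
    [[-0.029,-0.006,-0.004],4.3,0.094],
    [[-0.03,-0.004,-0.004],4.3,0.094],
    [[-0.03,-0.001,-0.004],4.3,0.094],
    [[-0.03,0.001,-0.004],4.3,0.094],
    [[-0.029,-0.003,-0.004],4.3,0.094],
    [[-0.03,-0.001,-0.004],4.3,0.094],
    [[-0.03,0.001,-0.004],4.3,0.094],
    [[-0.029,0.003,-0.004],4.3,0.094],
    [[-0.029,-0.001,0],4.3,0.094],
    [[-0.029,0.001,0],4.3,0.094],
    [[-0.029,0.003,0],4.3,0.094],
    [[-0.029,0.005,0],4.3,0.094]
  ]
}}

```text
time_s: 2.1
ee_pos: [0.4368, 0.2797, 0.21]
eef_rot: [3.141, -0.0, 1.902]
force: [0.1, 0.3, 0.6]
grip_width: 0.0939
grip_force: 0.0
```

Request:
{"method": "jog_arm", "body": {
  "rows": [
    [[-0.028,0.001,0],4.3,0.08],
    [[-0.028,0.003,0],4.3,0.08],
    [[-0.028,0.005,0],4.3,0.08],
    [[-0.028,0.007,0],4.3,0.08],
    [[-0.028,0.003,0],4.3,0.08],
    [[-0.027,0.005,0],4.3,0.08],
    [[-0.027,0.007,0],4.3,0.08],
    [[-0.026,0.009,0],4.3,0.08],
    [[-0.027,0.005,0],4.3,0.08],
    [[-0.026,0.007,0],4.3,0.08],
    [[-0.026,0.009,0],4.3,0.08],
    [[-0.025,0.011,0],4.3,0.08]
  ]
}}

```text
time_s: 3.1
ee_pos: [0.483, -0.0452, 0.21]
eef_rot: [3.141, -0.0, 1.001]
force: [0.1, 0.4, 0.0]
grip_width: 0.0799
grip_force: 0.0
```

```bash
python3 - <<'E'
from plan import *
print(get_obs()["ee_pos"],get_obs()["eef_rot"])
for x in rows([(.405,-.238,.178,24.2)],.05): print(str(x).replace("np.float64",""))
E
```

```text
[ 0.48297216 -0.04518902  0.2100448 ] [ 3.14145081e+00 -8.55860379e-05  1.00092240e+00]
[[(-0.0341), (0.0064), (0.0053)], (5.52), 0.05]
[[(-0.0333), (0.0096), (0.0053)], (5.52), 0.05]
[[(-0.0322), (0.0128), (0.0053)], (5.52), 0.05]
[[(-0.0308), (0.0158), (0.0053)], (5.52), 0.05]
[[(-0.0292), (0.0187), (0.0053)], (5.52), 0.05]
[[(-0.0272), (0.0215), (0.0053)], (5.52), 0.05]
```

Request:
{"method": "jog_arm", "body": {
  "rows": [
    [[-0.034,0.006,0.005],5.5,0.05],
    [[-0.033,0.01,0.005],5.5,0.05],
    [[-0.032,0.013,0.005],5.5,0.05],
    [[-0.031,0.016,0.005],5.5,0.05],
    [[-0.029,0.019,0.005],5.5,0.05],
    [[-0.027,0.021,0.005],5.5,0.05],
    [[0,0,0],0,0.05]
  ]
}}

```text
time_s: 3.68
ee_pos: [0.4047, -0.2404, 0.1791]
eef_rot: [-3.141, 0.001, 0.419]
force: [0.2, 0.2, -0.1]
grip_width: 0.05
grip_force: 0.0
```

```bash
python3 - <<'E'
from plan import *
np.set_printoptions(precision=4,suppress=True)
o=get_obs();print(o["ee_pos"],np.degrees(o["eef_rot"]),o["grip_width"])
for n in("side","top"):
    Hs=[]
    for k in range(3):
        c=camera(n); P=cloud(c); m=(abs(P[...,0]-.405)<.05)&(abs(P[...,1]+.238)<.05)&(P[...,2]>.119)&(P[...,2]<.135); Hs.append(P[m])
    T=np.concatenate(Hs); print(n,len(T), len(T)>5 and cv2.minAreaRect((T[:,:2]*1000).astype(np.float32)))
    for l,z in(("wood_press_grip",.109),("wood_press_rim",.076)):
        for r in spot_point(l,c)[:1]: print(l,r["p"],np.array(r["at"])*[560,420],world(c,r["at"],z))
    if n=="side":
        u,v=276,260; cv2.imwrite("pics/s2.png",cv2.resize(c["image"][v-60:v+60,u-80:u+80],None,fx=5,fy=5,interpolation=cv2.INTER_CUBIC)[...,::-1])
E
```

```text
[ 0.4047 -0.2404  0.1791] [-179.9763    0.07     23.9868] 0.05000003291377724
side 479 ((407.5379638671875, -238.5332489013672), (49.5803108215332, 20.030866622924805), 24.229148864746094)
wood_press_grip 0.55 [276.192 271.404] [ 0.4073 -0.2287  0.109 ]
wood_press_rim 0.66 [274.904 285.894] [ 0.4041 -0.2401  0.076 ]
top 0 False
wood_press_rim 0.96 [367.08 218.61] [ 0.4057 -0.2367  0.076 ]
```

View pics/s2.png

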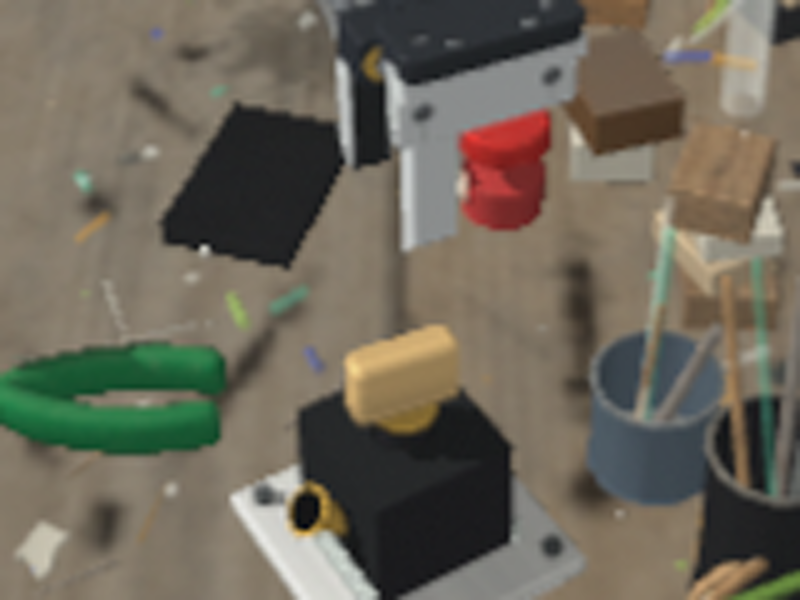

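The side crop shows the handle at about (403,375) in line under the fingers, which are parallel to it. Next I descend.

Request:
{"method": "jog_arm", "body": {
  "rows": [
    [[0.0015,-0.0014,0.015],0.2,0.05],
    [[0,0,0.02],0,0.05],
    [[0,0,0.02],0,0.05],
    [[0,0,0.016],0,0.05],
    [[0,0,0.01],0,0.05],
    [[0,0,0],0,0.05],
    [[0,0,0],0,0.03],
    [[0,0,0],0,0.03],
    [[0,0,0],0,0.022],
    [[0,0,0],0,0.022]
  ],
  "squeeze": 4
}}

```text
time_s: 5.02
ee_pos: [0.408, -0.2349, 0.0997]
eef_rot: [3.14, -0.001, 0.425]
force: [-0.3, -0.5, 0.3]
grip_width: 0.0268
grip_force: 0.0
```

Request:
{"method": "jog_arm", "body": {
  "rows": [
    [[0,0,0],0,0.0195],
    [[0,0,0],0,0.0195],
    [[0,0,0],0,0.0195]
  ]
}}

```text
time_s: 5.27
ee_pos: [0.4077, -0.2347, 0.0991]
eef_rot: [3.141, -0.0, 0.425]
force: [0.7, -0.6, 0.8]
grip_width: 0.0195
grip_force: 0.0
```

```bash
python3 -c "
from h import *
o=get_obs();y=o['eef_rot'][2];f=o['force'];print(o['time_s'],o['ee_pos'],np.degrees(o['eef_rot']),f,'tool x,y',f[0]*np.cos(y)+f[1]*np.sin(y),f[0]*np.sin(y)-f[1]*np.cos(y),o['grip_force'],o['grip_width'],o['moment'])"
```

```text
5.2667 [ 0.40770373 -0.23474661  0.09910718] [ 1.79987155e+02 -6.48697522e-03  2.43595662e+01] [ 0.7072124  -0.64931081  0.79769375] tool x,y 0.3764369741702913 0.8832038907778528 0.0 0.019509594867604115 [-0.06994741  0.16242943 -0.03196103]
```

```bash
python3 - <<'E'
from plan import *
np.set_printoptions(precision=4,suppress=True)
Q=[]
for k in range(4):
    c=camera("side"); P=cloud(c); hsv=cv2.cvtColor(c["image"],cv2.COLOR_RGB2HSV)
    m=(abs(P[...,0]-.405)<.05)&(abs(P[...,1]+.238)<.05)&(P[...,2]>.098)&(P[...,2]<.13); 
    m2=m&(hsv[...,1]>70)&(hsv[...,2]>80)&(hsv[...,0]<30); Q.append((P[m2],P[m&~m2]))
    mb=(abs(P[...,0]-.408)<.08)&(abs(P[...,1]+.236)<.08)&(abs(P[...,2]-.076)<.006)
o=get_obs(); y=o["eef_rot"][2]
for i,nm in enumerate(("handle","other")):
    T=np.concatenate([q[i] for q in Q]); d=T-o["ee_pos"]; X=d[:,0]*np.cos(y)+d[:,1]*np.sin(y); Y=d[:,0]*np.sin(y)-d[:,1]*np.cos(y)
    print(nm,len(T),"X",np.percentile(X,[1,10,50,90,99]),"Y",np.percentile(Y,[1,10,50,90,99]),np.median(T,0))
print("block",cv2.minAreaRect((P[mb][:,:2]*1000).astype(np.float32)))
u,v=276,270; cv2.imwrite("pics/s3.png",cv2.resize(c["image"][v-45:v+45,u-60:u+60],None,fx=6.6,fy=6.6,interpolation=cv2.INTER_CUBIC)[...,::-1])
E
```

```text
handle 955 X [-0.0265 -0.0246 -0.0098  0.0167  0.0222] Y [-0.0046  0.0019  0.0105  0.0123  0.0134] [ 0.4019 -0.2461  0.1142]
other 62 X [-0.0091 -0.0085 -0.0025  0.0197  0.0218] Y [-0.016  -0.0108  0.0032  0.0122  0.0133] [ 0.4082 -0.2305  0.1243]
block ((407.61920166015625, -238.04238891601562), (71.74773406982422, 72.34037780761719), 31.641460418701172)
```

View pics/s3.png

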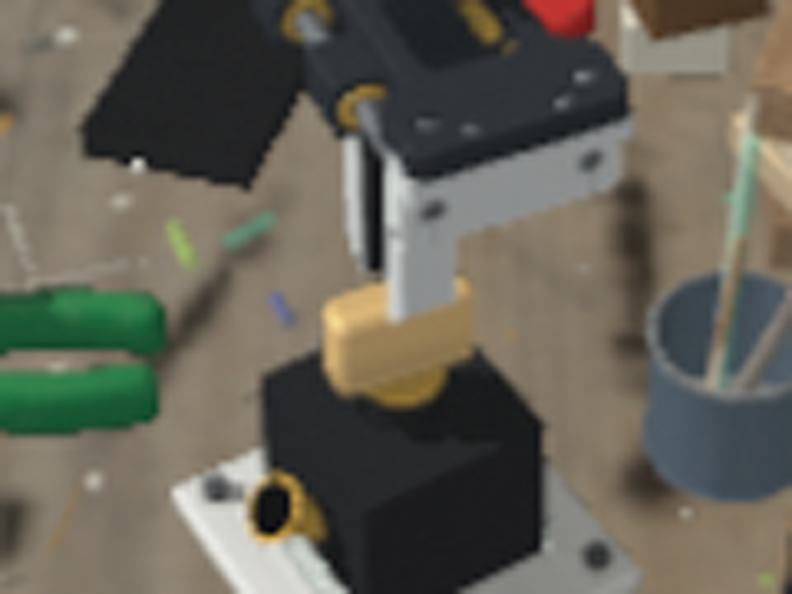

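The crop shows the front finger ending at about (420,320), close to the handle's top edge, which is higher than the reported TCP. I check this against the range image.

```bash
python3 - <<'E'
from plan import *
np.set_printoptions(precision=4,suppress=True,linewidth=150)
c=camera("side"); P=cloud(c); im=c["image"]; o=get_obs()
for u in (279,282,270):
    for v in range(258,286,2): print(u,v,im[v,u],P[v,u], c["range_z"][v,u])
# project TCP
T=np.linalg.inv(np.array(c["world_from_camera"])); K=np.array(c["K"])
def proj(p):
    q=T[:3,:3]@p+T[:3,3]; s=np.array([q[0],-q[1]])/-q[2]; s=s*(1+c["k1"]*(s@s)); return K[:2,:2]@s+K[:2,2]
y=o["eef_rot"][2]; ty=np.array([np.sin(y),-np.cos(y),0]); tx=np.array([np.cos(y),np.sin(y),0])
for s in(-.0098,.0098):
    for a in(-.008,.008): print(s,a,proj(o["ee_pos"]+s*ty+a*tx))
E
```

```text
279 258 [124 126 127] [ 0.416  -0.3215  0.2352] 0.74009275
279 260 [140 143 143] [ 0.4159 -0.3209  0.2298] 0.7438262
279 262 [140 143 143] [ 0.4158 -0.3203  0.2241] 0.74774677
279 264 [140 142 143] [ 0.415  -0.256   0.1563] 0.8398891
279 266 [140 143 142] [ 0.415  -0.2586  0.1532] 0.839725
279 268 [140 143 143] [ 0.4149 -0.2577  0.1466] 0.8444205
279 270 [140 143 142] [ 0.4148 -0.2546  0.1377] 0.85233986
279 272 [149 137 118] [ 0.4146 -0.2433  0.1204] 0.8717799
279 274 [151 127  85] [ 0.4145 -0.2416  0.1126] 0.8778226
279 276 [149 125  84] [ 0.4145 -0.2431  0.1081] 0.8793791
279 278 [141 118  80] [ 0.4144 -0.2414  0.1002] 0.88548434
279 280 [141 118  80] [ 0.4144 -0.2443  0.0972] 0.884949
279 282 [127 103  52] [ 0.4143 -0.2441  0.0908] 0.88896906
279 284 [138 111  52] [ 0.4143 -0.2493  0.0901] 0.8852537
282 258 [120 122 122] [ 0.4213 -0.3171  0.231 ] 0.7461312
282 260 [135 138 138] [ 0.4213 -0.3152  0.2242] 0.7517584
282 262 [139 141 141] [ 0.4211 -0.2555  0.1614] 0.83733314
282 264 [141 144 143] [ 0.4211 -0.2528  0.1531] 0.8444373
282 266 [140 143 142] [ 0.4211 -0.2518  0.1465] 0.84
[... 773 characters left out ...]
30 117] [ 0.3899 -0.102  -0.0011] 1.0575461
270 268 [149 133 107] [ 0.3953 -0.2321  0.1213] 0.8799404
270 270 [210 175 117] [ 0.3956 -0.2417  0.1249] 0.87019825
270 272 [219 183 122] [ 0.3957 -0.2481  0.1255] 0.8647208
270 274 [184 154 103] [ 0.3957 -0.2495  0.1209] 0.8663872
270 276 [152 127  86] [ 0.3956 -0.252   0.1176] 0.86636305
270 278 [152 126  86] [ 0.3954 -0.2506  0.1101] 0.8720679
270 280 [145 122  82] [ 0.3953 -0.2513  0.1048] 0.87468696
270 282 [138 115  77] [ 0.3952 -0.2505  0.0978] 0.879567
270 284 [99 84 60] [ 0.3943 -0.2337  0.0736] 0.9074961
-0.0098 -0.008 [271.2341 274.8508]
-0.0098 0.008 [277.9523 272.6154]
0.0098 -0.008 [274.853  280.8672]
0.0098 0.008 [281.6568 278.5596]
```

```bash
python3 - <<'E'
from plan import *
np.set_printoptions(precision=4,suppress=True,linewidth=150)
c=camera("side"); T=np.array(c["world_from_camera"])
for at,yy in(((281.4,249.3),-.2404-.0025-.0335),((280,271.5),-.2555)):
    s=ray(c,np.array(at)/[560,420]); D=T[:3,:3]@np.array([s[0],-s[1],-1]); t=(yy-T[1,3])/D[1]; print(T[:3,3]+t*D)
ct=camera("top"); P=cloud(ct); o=get_obs()
cv2.imwrite("pics/t4.png",cv2.resize(ct["image"][170:260,307:427],None,fx=6.6,fy=6.6,interpolation=cv2.INTER_CUBIC)[...,::-1])
P=cloud(c); m=(np.hypot(P[...,0]-.408,P[...,1]+.235)<.1)&(P[...,2]>.13)&(P[...,2]<.3)
print(np.histogram(P[m][:,2],bins=np.arange(.13,.3,.01)))
print(o["ee_pos"],o["qpos"])
E
```

```text
[ 0.4193 -0.2764  0.2165]
[ 0.4158 -0.2555  0.1357]
(array([ 47,  57,  59,  30,  22,   8,   1,   0,   0, 129, 270, 408, 237, 929, 141, 107]), array([0.13, 0.14, 0.15, 0.16, 0.17, 0.18, 0.19, 0.2 , 0.21, 0.22, 0.23, 0.24, 0.25, 0.26, 0.27, 0.28, 0.29]))
[ 0.4076 -0.2347  0.0989] [-0.6003  0.21    1.8304 -0.      1.1012  0.5454]
```

View pics/t4.png

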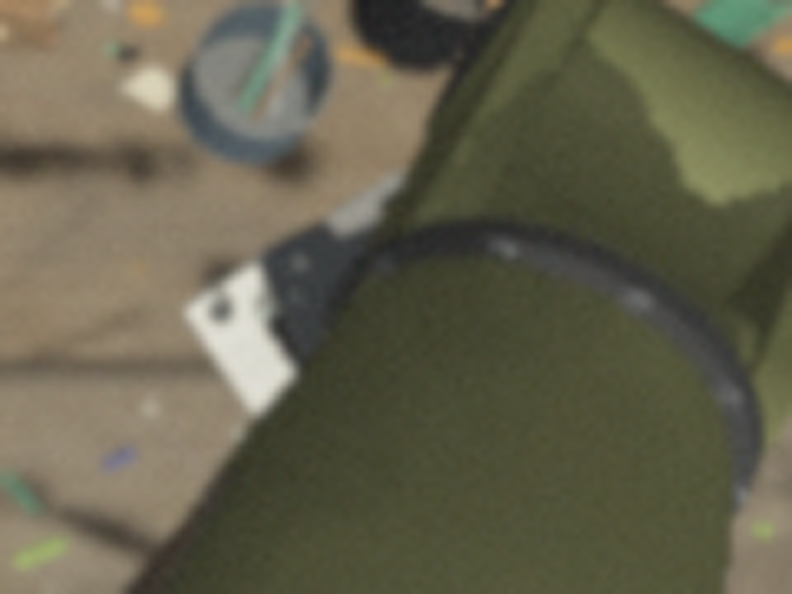

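Image evidence, consistent at both heights, puts the fingertips about 37 mm above the reported TCP. I test this by closing lightly: if the fingers go below 18 mm, the handle is not between them.

Request:
{"method": "jog_arm", "body": {
  "rows": [
    [[0,0,0],0,0.014],
    [[0,0,0],0,0.014],
    [[0,0,0],0,0.014]
  ],
  "squeeze": 4
}}

```text
time_s: 5.87
ee_pos: [0.4076, -0.2347, 0.0989]
eef_rot: [-3.142, 0.0, 0.425]
force: [0.2, -0.1, 0.0]
grip_width: 0.014
grip_force: 0.0
```

The fingers close freely, so they are above the handle and the real tip is about 37 mm higher than reported. I measure the lateral offset between finger and handle in the same camera, then go lower.

```bash
cat > lat.py <<'E'
from plan import *
np.set_printoptions(precision=4,suppress=True,linewidth=150)
def lat(n=6,rough=(.4075,-.2375)):
    o=get_obs(); y=o["eef_rot"][2]; F=[];H=[];TT=[]
    for k in range(n):
        c=camera("side"); P=cloud(c); im=c["image"].astype(int)
        sat=(im.max(-1)-im.min(-1)); d=P[...,:2]-o["ee_pos"][:2]
        X=d[...,0]*np.cos(y)+d[...,1]*np.sin(y); Y=d[...,0]*np.sin(y)-d[...,1]*np.cos(y); Q=np.stack([X,Y,P[...,2]],-1)
        near=(abs(X)<.03)&(abs(Y)<.06)
        grey=(sat<8)&(im.max(-1)>125)&(im.max(-1)<150)
        F.append(Q[near&grey&(Q[...,2]>.125)&(Q[...,2]<.175)&(Y>0)])
        wood=(sat>50)&(im.max(-1)>130)&(im.max(-1)<160)
        H.append(Q[near&wood&(Q[...,2]>.096)&(Q[...,2]<.12)&(Y>-.005)])
        TT.append(Q[near&(sat>60)&(im.max(-1)>190)])
    for nm,A in(("finger",F),("face",H),("top",TT)):
        A=np.concatenate(A); print(nm,len(A), len(A)>3 and (np.median(A,0),np.percentile(A,[3,97],axis=0)))
    return o
E
python3 - <<'E'
from lat import *
o=lat(); print(o["ee_pos"],o["grip_width"])
E
```

```text
finger 347 (array([0.0011, 0.0201, 0.1473]), array([[-0.006 ,  0.0184,  0.1357],
       [ 0.0082,  0.0217,  0.1589]]))
face 924 (array([-0.0005,  0.0111,  0.1076]), array([[-0.0225,  0.009 ,  0.0968],
       [ 0.0215,  0.0131,  0.1193]]))
top 324 (array([-0.0187,  0.0047,  0.1239]), array([[-0.0264, -0.0027,  0.1084],
       [-0.0072,  0.0107,  0.1266]]))
[ 0.4076 -0.2347  0.0989] 0.014011282792587183
```

Request:
{"method": "jog_arm", "body": {
  "rows": [
    [[-0.0015,0.0015,0],0,0.04],
    [[0,0,0],0,0.04],
    [[0,0,0],0,0.04],
    [[0,0,0.01],0,0.04],
    [[0,0,0.01],0,0.04],
    [[0,0,0.01],0,0.04],
    [[0,0,0.005],0,0.04],
    [[0,0,0],0,0.04],
    [[0,0,0],0,0.04]
  ],
  "squeeze": 4
}}

```text
time_s: 6.92
ee_pos: [0.4068, -0.2366, 0.0635]
eef_rot: [-3.141, 0.0, 0.425]
force: [-0.5, 0.1, 0.3]
grip_width: 0.04
grip_force: 0.0
```

```bash
python3 - <<'E'
from lat import *
o=get_obs(); print(o["ee_pos"],o["force"],o["grip_width"])
c=camera("side");u,v=276,275; cv2.imwrite("pics/s5.png",cv2.resize(c["image"][v-45:v+45,u-60:u+60],None,fx=6.6,fy=6.6,interpolation=cv2.INTER_CUBIC)[...,::-1])
E
```

```text
[ 0.4068 -0.2366  0.0635] [-0.5177  0.0664  0.3474] 0.03997363411916457
```

View pics/s5.png

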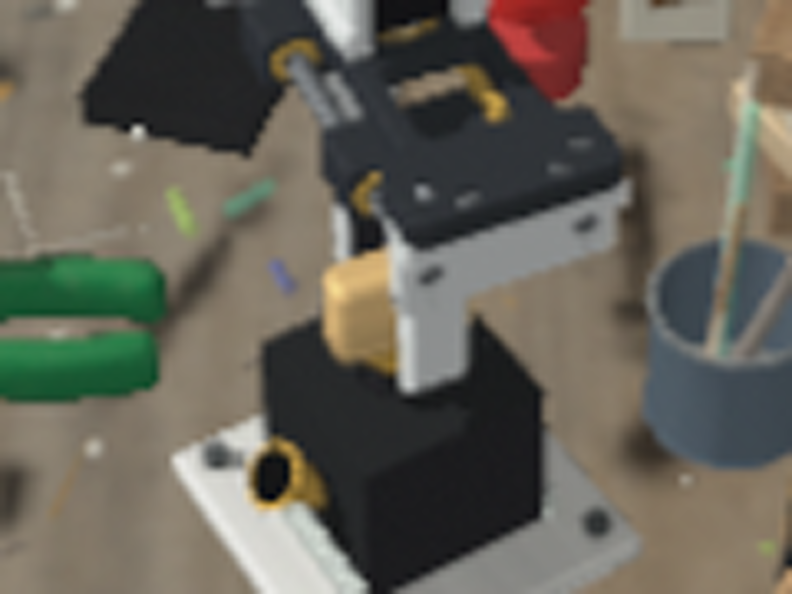

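The front finger now spans the handle's face, with its tip at about (435,388) just above the collar level. I close gently.

Request:
{"method": "jog_arm", "body": {
  "rows": [
    [[0,0,0],0,0.022],
    [[0,0,0],0,0.022],
    [[0,0,0],0,0.018],
    [[0,0,0],0,0.016],
    [[0,0,0],0,0.016]
  ],
  "squeeze": 4
}}

```text
time_s: 7.38
ee_pos: [0.4072, -0.2365, 0.0648]
eef_rot: [3.142, -0.001, 0.425]
force: [-2.1, 5.2, 10.5]
grip_width: 0.021
grip_force: 5.5
```

```bash
cat > st.py <<'E'
from h import *
np.set_printoptions(precision=4,suppress=True)
o=get_obs();y=o['eef_rot'][2];f=o['force'];print(o['time_s'],o['ee_pos'],f,'tool x,y',f[0]*np.cos(y)+f[1]*np.sin(y),f[0]*np.sin(y)-f[1]*np.cos(y),o['grip_force'],o['grip_width'],o['moment'])
E
python3 st.py
```

```text
7.3833 [ 0.4072 -0.2365  0.0648] [-2.1036  5.1881 10.4633] tool x,y 0.22331598179088608 -5.593840351685007 5.5438409093767405 0.020951365577726592 [0.9735 0.7384 0.0452]
```

The tip appears to ride on the collar edge: 10 N upward at 21 mm opening. I reopen, rise 4 mm and close again.

Request:
{"method": "jog_arm", "body": {
  "rows": [
    [[0,0,0],0,0.03],
    [[0,0,-0.004],0,0.03],
    [[0,0,0],0,0.03],
    [[0,0,0],0,0.03]
  ]
}}

```text
time_s: 7.72
ee_pos: [0.4071, -0.2368, 0.0682]
eef_rot: [3.141, -0.0, 0.425]
force: [-0.2, 0.6, 0.3]
grip_width: 0.03
grip_force: 0.0
```

```bash
python3 st.py; python3 - <<'E'
from lat import *
lat(5)
E
```

```text
7.7167 [ 0.4071 -0.2368  0.0682] [-0.2302  0.6223  0.3198] tool x,y 0.04694905126797588 -0.6618353843882309 0.0 0.030024685040217578 [-0.0654  0.1549 -0.0173]
finger 96 (array([0.0002, 0.0284, 0.1288]), array([[-0.0069,  0.0262,  0.1254],
       [ 0.0072,  0.0307,  0.134 ]]))
face 271 (array([-0.0141,  0.0091,  0.1064]), array([[-0.0223,  0.0072,  0.0966],
       [ 0.023 ,  0.0109,  0.1188]]))
top 292 (array([-0.0164,  0.0037,  0.124 ]), array([[-0.025 , -0.004 ,  0.1093],
       [-0.0039,  0.0083,  0.1267]]))
```

Request:
{"method": "jog_arm", "body": {
  "rows": [
    [[0,-0.001,0],0,0.03],
    [[0,0,0],0,0.024],
    [[0,0,0],0,0.021],
    [[0,0,0],0,0.019],
    [[0,0,0],0,0.019]
  ],
  "squeeze": 4
}}

```text
time_s: 8.38
ee_pos: [0.4065, -0.2358, 0.068]
eef_rot: [3.142, -0.0, 0.425]
force: [-0.0, 0.2, -0.1]
grip_width: 0.0189
grip_force: 0.1
```

```bash
python3 st.py
```

```text
8.3833 [ 0.4065 -0.2358  0.068 ] [-0.0347  0.2201 -0.1083] tool x,y 0.059176668270999884 -0.21479068107291108 0.10854079853743315 0.018890020357206348 [-0.077   0.1102  0.0124]
```

Now it has centred with barely any contact. I squeeze gently.

Request:
{"method": "jog_arm", "body": {
  "rows": [
    [[0,0,0],0,0.016],
    [[0,0,0],0,0.016],
    [[0,0,0],0,0.016]
  ],
  "squeeze": 6
}}

```text
time_s: 8.63
ee_pos: [0.4066, -0.2359, 0.068]
eef_rot: [3.141, -0.0, 0.425]
force: [0.9, -1.0, -1.2]
grip_width: 0.018
grip_force: 5.9
```

```bash
python3 st.py
```

```text
8.6333 [ 0.4066 -0.2359  0.068 ] [ 0.9362 -0.9676 -1.1624] tool x,y 0.45384603027160714 1.2676143804714188 5.949747785925865 0.018024607804942923 [-0.2464 -0.0983 -0.0178]
```

Request:
{"method": "jog_arm", "body": {
  "rows": [
    [[0,0,0],0,0.012],
    [[0,0,0],0,0.012],
    [[0,0,0],0,0.012],
    [[0,0,-0.002],0,0.012],
    [[0,0,-0.003],0,0.012],
    [[0,0,-0.003],0,0.012],
    [[0,0,0],0,0.012]
  ],
  "squeeze": 28
}}

```text
time_s: 9.22
ee_pos: [0.4066, -0.2358, 0.0765]
eef_rot: [3.141, -0.0, 0.425]
force: [-0.8, 0.4, -3.0]
grip_width: 0.0174
grip_force: 27.9
```

```bash
python3 st.py
```

```text
9.2167 [ 0.4066 -0.2358  0.0765] [-0.7677  0.4352 -2.9529] tool x,y -0.5199215601200876 -0.7130760132278816 27.915160059928894 0.017445227721139225 [-0.0621  0.1291 -0.0003]
```

Request:
{"method": "jog_arm", "body": {
  "rows": [
    [[0,0,-0.004],0,0.012],
    [[0,0,-0.004],0,0.012],
    [[0,0,-0.004],0,0.012],
    [[0,0,-0.004],0,0.012],
    [[0,0,-0.004],0,0.012],
    [[0,0,-0.003],0,0.012],
    [[0,0,0],0,0.012],
    [[0,0,0],0,0.012]
  ]
}}

```text
time_s: 9.88
ee_pos: [0.4065, -0.2358, 0.0991]
eef_rot: [3.141, -0.0, 0.425]
force: [-1.5, -0.3, -2.8]
grip_width: 0.0179
grip_force: 27.9
```

```bash
python3 st.py;python3 - <<'E'
from lat import *
c=camera("side");u,v=276,275; cv2.imwrite("pics/s6.png",cv2.resize(c["image"][v-45:v+45,u-60:u+60],None,fx=6.6,fy=6.6,interpolation=cv2.INTER_CUBIC)[...,::-1])
E
```

```text
9.8833 [ 0.4065 -0.2358  0.0991] [-1.4765 -0.3492 -2.751 ] tool x,y -1.489058561608062 -0.29092377679226455 27.91518598794937 0.017901416309331612 [-0.0535  0.1609 -0.0181]
```

View pics/s6.png

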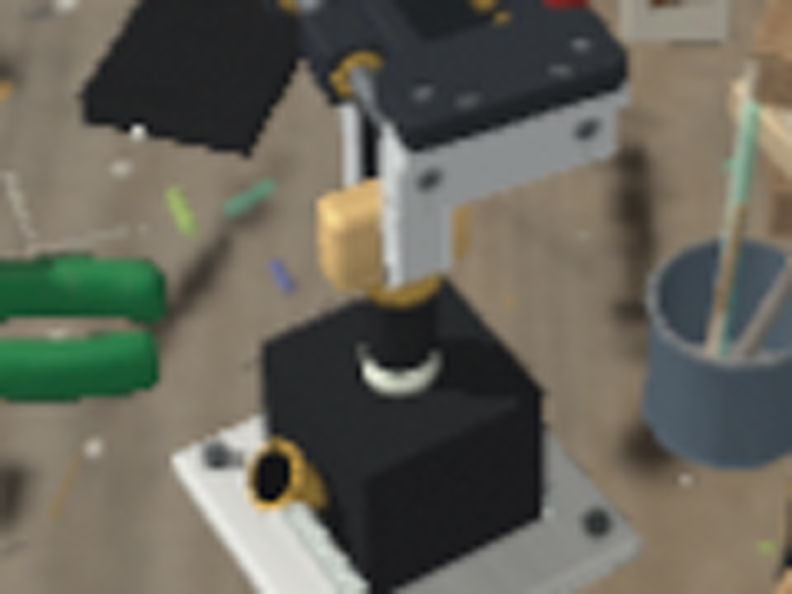

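The white band at (400,372) is just out of the bore, the mould is unmoved and the pull is about 3 N, which matches the 31 mm drawn. Another 6.5 mm reaches the middle.

Request:
{"method": "jog_arm", "body": {
  "rows": [
    [[0,0,-0.0025],0,0.012],
    [[0,0,-0.0025],0,0.012],
    [[0,0,-0.0015],0,0.012],
    [[0,0,0],0,0.012],
    [[0,0,0],0,0.012],
    [[0,0,0],0,0.012]
  ]
}}

```text
time_s: 10.43
ee_pos: [0.4064, -0.2357, 0.1054]
eef_rot: [-3.141, 0.0, 0.425]
force: [-0.6, 0.6, -3.6]
grip_width: 0.0175
grip_force: 27.9
```

```bash
python3 st.py;python3 - <<'E'
from lat import *
c=camera("side");u,v=276,275; cv2.imwrite("pics/s7.png",cv2.resize(c["image"][v-45:v+45,u-60:u+60],None,fx=6.6,fy=6.6,interpolation=cv2.INTER_CUBIC)[...,::-1])
E
```

```text
10.4333 [ 0.4064 -0.2357  0.1054] [-0.5591  0.5567 -3.5806] tool x,y -0.2796804684751919 -0.7377016995551454 27.9150652885437 0.017491628751246293 [-0.0222  0.089  -0.0093]
```

View pics/s7.png

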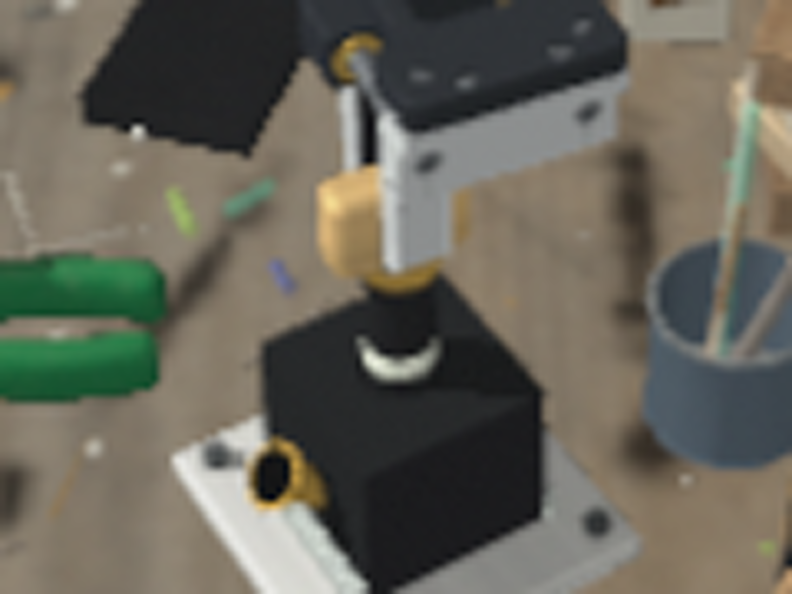

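The white band at (400,362) is now fully clear with black rod below it. No red shows, and the mould sits where it was.

```bash
python3 -c "
from station import *
print(hand_in())"
```

```text
the job is handed in; nothing more can be done
None
```

The job is handed in, with no verdict returned: the wooden-handled plunger is drawn up about 37 mm by the arm's reading and held still at 28 N, with the white band fully above the rim, no red showing and no visible movement of the mould.

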